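# Load an array cartridge and flip the latch

### The job

Using only the fingertips, push the white cartridge along the lane of the loading station until it is fully home against the end stop, and then flip the station's latch lever over past its centre so that it snaps down behind the cartridge. Never lift the cartridge, and leave the bottle, the jar and the slide box where they stand.

Things in the scene. Friction and masses are not known exactly. Their poses are not given: they have to be found in the camera images.
- station: Fixed loading station: dark steel deck, top 12 mm above the bench. x points along the lane, in the loading direction (away from the robot, yaw within 0.4 rad); y left across the lane; z up. Origin: on the bench, on the lane's centre line, below the near face of a fully home cartridge. Deck: x -105 to 105, y -52 to 78 mm.
- end_stop (a point): Middle of the near face of the end stop, an aluminium crossbar across the lane: station x +90, y 0, z +22 mm; bar top at z 32, 12 mm thick. Two aluminium rails (8 mm thick, tops at z 26) bound the lane: 68 mm wide (y -34 to +34), from x -90 to +95 mm.
- cartridge: Loose white plastic cartridge with a dark square window on top, 90 mm along the lane (its x) x 64 wide x 30 high, 0.1 to 0.21 kg. Origin: centre of its underside; near face 45 mm behind it. Starts flat on the deck between the rails, 50 to 80 mm short of home. Home: origin at station x +45, far face against the end stop. Slides by friction, stays where left.
- latch (a joint): Latch lever angle. 0 = open (start): handle leans left, away from the lane, 55 deg above level. 0.611 = upright, the centre. 1.222 = latched: handle leans right over the lane, 55 deg above level. A spring drives it from the centre to either end (0.22 N m there: about 4 N on the knob starts it); past the centre it snaps over by itself.
- latch_knob (a point): Centre of the black ball knob (20 mm across) on the end of the lever's 9 mm steel handle rod, 75 mm from the pivot; moves with the lever. In the station's frame (x, y, z mm): open -9, 98, 95; upright -9, 55, 109; latched -9, 12, 95. Push it from its outer (left, +y) side towards the lane.
- latch_pivot (a point): Lever pivot, fixed, at station x -9, y +55, z +34 mm; axis along station x. Bracket around it: x -22 to 4, y 46 to 64, top z 42. The lever's square locking arm (45 mm long, 10 mm thick, 55 deg ahead of the handle) lies level across the lane behind the home cartridge when latched; if the cartridge is over 4 mm short of home, it lands on top and cannot latch.
- bottle: Bystander: loose clear glass bottle, white cap, 52 mm diameter, 105 mm high; origin at the centre of its underside. Not to be moved.
- jar: Bystander: loose amber glass jar, black cap, 60 mm diameter, 65 mm high; origin at the centre of its underside. Not to be moved.
- slide_box: Bystander: loose grey and black slide box 82 x 36 x 31 mm; origin at the centre of its underside. Not to be moved.
Things that resemble listed ones, but are neither listed nor needed, are in the scene too. Of the things shaped like the cartridge, the white one is meant.

How it is judged:
On the way, in this order (a step that is already met when the one before it is completed fails the run):
1. the cartridge is fully home against the end stop while the lever is still open (x of cartridge in the frame of station above 0.04 m and y of cartridge in the frame of station between -0.006 and 0.006 m and z of cartridge in the frame of station below 0.016 m and value of joint latch below 0.25 rad), for 0.2 s.
2. the lever has snapped over into its latched position (x of cartridge in the frame of station above 0.04 m and value of joint latch above 1.1 rad), for 0.2 s.
At the end, for the whole second after the job is handed in: The cartridge lies flat in the lane, at rest, within 5 mm of fully home, and the lever rests in its latched position (joint above 1.1 of 1.22 rad) (all of step 2 and y of cartridge in the frame of station between -0.006 and 0.006 m and z of cartridge in the frame of station below 0.016 m and angle between cartridge's own z axis and vertical below 0.1 rad and linear speed of cartridge below 0.02 m/s); the robot touches nothing.
It fails at once if the cartridge is lifted (more than 10 mm) or tipped (height (world z) of cartridge above 0.022 m or angle between cartridge's own z axis and vertical above 0.3 rad).
It fails at once if the bottle, jar or slide box is moved by more than 15 mm (distance of any of bottle, jar, slide_box from where it was at the start of the episode above 0.015 m).
It also fails if it takes over 42 s, if anything falls off the work surface, if the arm or the gripper's body presses on something with over 40 N, if the wrist force passes 120 N, or if a joint passes its speed limit or range.

### The arm

A 6-joint arm with a two-finger parallel gripper is mounted at the origin on the work surface. World frame = base frame: x ahead of the robot, y to its left, z up, the work surface at z = 0. Lengths are in m, angles in rad, forces in N, time in s.
With the tool pointing down it reaches from about 0.35 to 0.85 m from the base axis. Payload 8.1 kg.
Tool frame: the origin (TCP) lies between the finger pads; the fingertips stand 8 mm ahead of it and the grasp point (between the pads) lies 11 mm behind it; z points along the fingers, y is the line along which they close (so a half turn about z gives the same grasp; the last joint's range is limited). The gripper opens to 93 mm and grips with 3 to 60 N. Pads are 15 mm wide; open, the fingers measure 128 mm over their backs; the gripper's body (75 mm by 188 mm) begins 65 mm behind the grasp point.
Start: joints at [1.031, 0.13, 1.488, -0, 1.523, -0.085], TCP at [0.264, 0.539, 0.227] pointing down, gripper open.
Joint ranges: [-2.96, 2.96], [-0.89, 2.26], [0.02, 2.5], [-1.34, 4.48], [0, 2.73], [-2.66, 2.66]. Speed limits (rad/s): [2.39, 2.39, 2.79, 3.14, 3.14, 3.14].

### API

Orientations are given as a unit quaternion [w, x, y, z].
In Python, from plant import env, optics, job gives the robot as it stands.
- The arm moves only by the shell command python3 -m pendant 'ROWS' [FORCE]. ROWS is JSON, a list of rows, each an object with "dp": the shift along the tool's x, y, z in units of 40 mm (1.0 is 40 mm), a list of three; "turn": the turn, a rotation vector about the tool's x, y, z in units of 5 degrees (1.0 is 5 degrees), a list of three; "grip": the opening, from -1 (shut) to 1 (fully open). A call has 1 to 5 rows; each row shifts and turns the commanded pose from where the row before left it, along the tool's axes as they then stand; what a row does not reach is not made up. A row lasts 1/8 s, in which the tool goes at most 62.5 mm and 10.7 degrees, less where a joint would pass 70% of its speed; a pose out of reach is approached as far as the arm can. A call is refused whole if a number of a shift passes 1 or a number of a turn 1, either way. A call with a gripper value outside its range is refused whole. The fingers move at their own pace and stop on an object; FORCE is the grip in N (left out, the last holds). Time passes only in rows, so rows that do not move let the fingers close. It gives the time, the measured TCP pose, the force, the opening and the grip force at its end, in the units of the state.
- env.get_state(): the state, without advancing time (a new reading comes with each control period).
- optics.capture(name): name is "side" or "top"; returns a dict with "image" (480x640x3 uint8, red, green, blue), "vfov" (degrees; the focal length in pixels is half the picture's height over the tangent of half this angle, whatever the lens; pixels are square), "cx", "cy" (the principal point, pixels), "k1" (the pictures are not rectified: a ray, as slopes to the right and down, at radius r is drawn at 1 + k1 r^2 times it, then the intrinsics apply), "cam_to_world" (4x4, takes a point from camera to world coordinates). Camera axes: x right, y down, z forward; pixel columns grow to the right and rows downward; lengths in m; the calibration is good to about 2 mm. A picture is of the moment at which its call begins. There is no depth.
- job.close_job(): hands the job in; it is judged then, once.
The state is a dict: "t": time; "qpos": joint angles; "qvel": joint speeds; "effort": joint torques, N m; "position": TCP position; "ee_rot": TCP orientation; "ft_force": force on the tool from outside, world axes, zero at the start; "wrist_torque": the same for the moment, N m; "grip_width": opening from 0.0 (shut) to 1.0 (fully open); "grip_force": force on a finger pad.
Only numpy, scipy, OpenCV 4.12 (cv2) and the standard library are available. Lean on these libraries where they do the work, as an engineer would, in place of code of your own. Each camera call takes 0.05 s, during which the arm holds its last target. There are 200 camera calls.

## Working session

There is one attempt and no reset: what is moved stays moved. The work goes in short steps, Python scripts to look and compute and a shell command to move; the robot and the scene stay as the last step left them, time stands still between calls to the robot, and variables do not carry over. Pictures are saved under pics/ and viewed, at most 10 in all, crops included, and the job is handed in when it is done.

```bash
mkdir -p pics; cat > h.py <<'E'
import numpy as np, cv2
from plant import env, optics, job
def cap(n,f=None):
    c=optics.capture(n)
    if f: cv2.imwrite('pics/'+f,c['image'][:,:,::-1])
    return c
def K(c):
    f=240/np.tan(np.radians(c['vfov'])/2); return np.array([[f,0,c['cx']],[0,f,c['cy']],[0,0,1.]]),np.array([c['k1'],0,0,0,0.])
def ray(c,u,v):
    k,d=K(c); p=cv2.undistortPoints(np.array([[[u,v]]],float),k,d)[0,0]
    T=np.array(c['cam_to_world']); return T[:3,3],T[:3,:3]@[p[0],p[1],1]
def onz(c,u,v,z):
    o,r=ray(c,u,v); return o+r*(z-o[2])/r[2]
def proj(c,P):
    k,d=K(c); T=np.linalg.inv(np.array(c['cam_to_world']))
    return cv2.projectPoints(np.array(P,float).reshape(-1,1,3),cv2.Rodrigues(T[:3,:3])[0],T[:3,3],k,d)[0][:,0]
E
python3 - <<'E'
from h import *
for n in('top','side'):
    c=cap(n,n+'0.png'); print(n,c['vfov'],c['k1'],np.round(c['cam_to_world'],3).tolist())
print(env.get_state())
E
```

```text
top 47.42853752800418 -0.08283705097634196 [[0.005, -0.982, 0.191, 0.386], [-1.0, -0.007, -0.01, 0.04], [0.011, -0.191, -0.982, 1.048], [0.0, 0.0, 0.0, 1.0]]
side 44.15401606014607 -0.1792612183246267 [[0.98, -0.162, 0.118, 0.453], [-0.2, -0.745, 0.636, -0.601], [-0.015, -0.647, -0.763, 0.859], [0.0, 0.0, 0.0, 1.0]]
{'t': 0.1, 'qpos': array([ 1.03060479e+00,  1.31088481e-01,  1.48914911e+00, -6.22301777e-05,
        1.52300215e+00, -8.53973921e-02]), 'qvel': array([-0.00085675, -0.00099776, -0.00346699,  0.00153403, -0.00094999,
        0.00019499]), 'effort': array([ 7.70275401e-04, -5.61336780e+01, -4.93097699e+01,  7.69509561e-02,
        2.90544739e-02, -3.67196151e-05]), 'position': array([0.26331044, 0.53858567, 0.22570232]), 'ee_rot': array([-2.23850230e-04,  2.25440822e-01,  9.74256515e-01, -7.93148900e-04]), 'ft_force': array([ 0.35786555, -0.40969413, -0.63180475]), 'wrist_torque': array([-0.00125482,  0.00956074,  0.01138362]), 'grip_force': 0.0, 'grip_width': 1.0003639660212003}
```

View pics/top0.png

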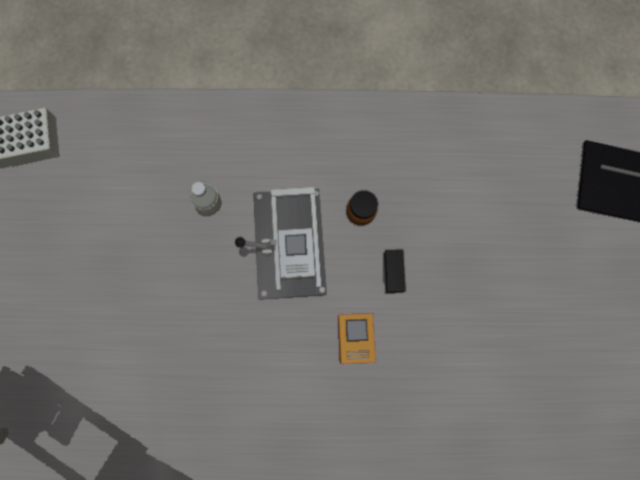

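View pics/side0.png

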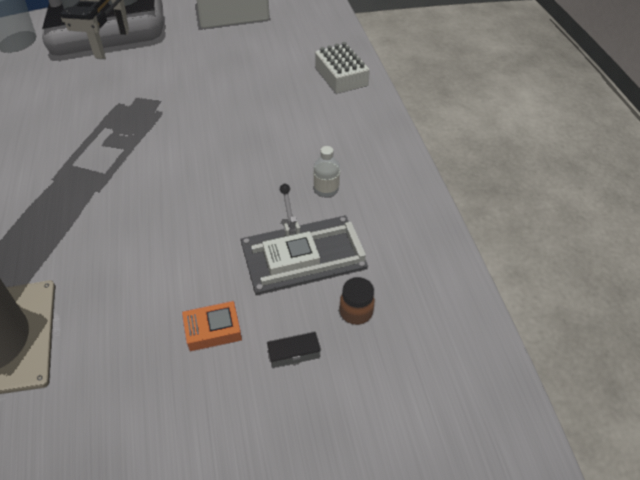

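The top view shows the station deck with corners near (253,192), (319,188), (326,297) and (258,299). The cartridge is at (297,253), the knob at (240,242), the bottle at (205,198), the jar at (363,207) and the slide box at (395,271). I'll enlarge the station.

```bash
python3 - <<'E'
from h import *
im=cv2.imread('pics/top0.png')[180:310,225:335]
cv2.imwrite('pics/c1.png',cv2.resize(im,None,fx=4.6,fy=4.6,interpolation=cv2.INTER_CUBIC))
E
```

```text
(no output)
```

View pics/c1.png

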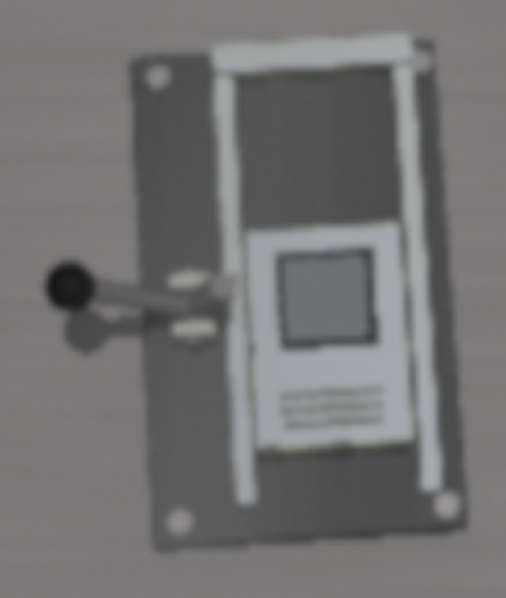

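The crop shows deck corners at crop pixels (133,60), (433,40), (467,527) and (155,548). The cartridge top has corners at (248,232), (398,222), (413,438) and (258,447), and the knob is at (70,287). Next I'll fit the poses.

```bash
cat >> h.py <<'E'
def W(S,p): # station->world
    x,y,a=S; c,s=np.cos(a),np.sin(a); p=np.atleast_2d(p)
    return np.c_[x+c*p[:,0]-s*p[:,1],y+s*p[:,0]+c*p[:,1],p[:,2]]
def inS(S,p):
    x,y,a=S; c,s=np.cos(a),np.sin(a); return np.array([c*(p[0]-x)+s*(p[1]-y),-s*(p[0]-x)+c*(p[1]-y),p[2]])
E
python3 - <<'E'
from h import *
from scipy.optimize import least_squares
import json
c=cap('top'); q=lambda L:np.array(L)/4.6+[224.6,179.6]
P=np.array([[105,78,12],[105,-52,12],[-105,-52,12],[-105,78,12],[-9,98,95]])/1000
U=q([(133,60),(433,40),(467,527),(155,548),(70,287)])
r=least_squares(lambda s:(proj(c,W(s,P))-U).ravel(),[.6,.1,0]); S=r.x
print(S,np.round(r.fun,1))
json.dump(list(S),open('S.json','w'))
C=[inS(S,onz(c,*u,.042))*1000 for u in q([(248,232),(398,222),(413,438),(258,447)])]
print(np.round(C),np.mean(C,0))
for n,u,z in(('bottle',(200,188),.105),('jar',(364,203),.065),('box',(395,271),.031)):
    p=onz(c,*u,z); print(n,p,inS(S,p)*1000)
s=env.get_state(); print(s['position'],inS(S,s['position']))
from scipy.spatial.transform import Rotation as R
w=s['ee_rot'];print(R.from_quat([w[1],w[2],w[3],w[0]]).as_matrix().round(3))
d=cap('side'); print(proj(d,W(S,P)).round())
print('home near face, world',W(S,[0,0,.03]),'start face',W(S,[-.075,0,.03]))
E
```

```text
[0.57127795 0.06060179 0.06997237] [-0.6 -0.8  0.3 -0.4  0.4  0.6 -0.4  0.4  0.2  0.2]
[[ 19.  31.  42.]
 [ 20. -31.  42.]
 [-69. -31.  42.]
 [-69.  32.  42.]] [-24.73306088   0.22328115  42.        ]
bottle [0.65166471 0.23141626 0.105     ] [ 92.13258285 164.77621763 105.        ]
jar [ 0.6361873  -0.06635999  0.065     ] [  55.87393462 -131.18924944   65.        ]
box [ 0.51367094 -0.12672593  0.031     ] [ -70.56312154 -182.84170389   31.        ]
[0.26333352 0.53864541 0.22580656] [-0.27376832  0.49840384  0.22580656]
[[-0.898  0.439 -0.001]
 [ 0.439  0.898 -0.001]
 [ 0.    -0.001 -1.   ]]
[[345. 216.]
 [367. 267.]
 [253. 293.]
 [239. 239.]
 [284. 190.]]
home near face, world [[0.57127795 0.06060179 0.03      ]] start face [[0.49646148 0.05535814 0.03      ]]
```

```bash
Z='{"dp":[0,0,0],"turn":[0,0,1],"grip":-1}'; true
python3 -m pendant '[{"dp":[0,0,0],"turn":[0,0,1],"grip":-1},{"dp":[0,0,0],"turn":[0,0,1],"grip":-1},{"dp":[0,0,0],"turn":[0,0,1],"grip":-1},{"dp":[0,0,0],"turn":[0,0,1],"grip":-1},{"dp":[0,0,0],"turn":[0,0,1],"grip":-1}]'
python3 -m pendant '[{"dp":[0,0,0],"turn":[0,0,1],"grip":-1},{"dp":[0,0,0],"turn":[0,0,1],"grip":-1},{"dp":[0,0,0],"turn":[0,0,1],"grip":-1},{"dp":[0,0,0],"turn":[0,0,1],"grip":-1},{"dp":[0,0,0],"turn":[0,0,1],"grip":-1}]'
python3 -m pendant '[{"dp":[0,0,0],"turn":[0,0,1],"grip":-1},{"dp":[0,0,0],"turn":[0,0,1],"grip":-1},{"dp":[-0.9,0.3,0],"turn":[0,0,0],"grip":-1},{"dp":[-0.9,0.3,0],"turn":[0,0,0],"grip":-1},{"dp":[-0.9,0.3,0],"turn":[0,0,0],"grip":-1}]'
python3 -m pendant '[{"dp":[-0.9,0.3,0],"turn":[0,0,0],"grip":-1},{"dp":[-0.9,0.3,0],"turn":[0,0,0],"grip":-1},{"dp":[-0.9,0.3,0],"turn":[0,0,0],"grip":-1},{"dp":[-0.9,0.3,0],"turn":[0,0,0],"grip":-1},{"dp":[-0.9,0.3,0],"turn":[0,0,0],"grip":-1}]'
cat >> h.py <<'E'
def st():
    import json
    from scipy.spatial.transform import Rotation as R
    S=json.load(open('S.json')); s=env.get_state(); w=s['ee_rot']
    M=R.from_quat([w[1],w[2],w[3],w[0]]).as_matrix()
    print('t',s['t'],'tcp in station mm',(inS(S,s['position'])*1000).round(1),'tooly yaw-station deg',np.degrees(np.arctan2(M[1,1],M[0,1])-S[2]).round(2),'tilt',M[:,2].round(3),'F',s['ft_force'].round(1),'w',round(s['grip_width'],3))
    return S,s
E
python3 -c "from h import *;st()"
```

```text
t: 0.82
position: [0.2635, 0.5389, 0.2263]
ee_rot: [-0.0, 0.432, 0.902, -0.0]
ft_force: [0.2, -0.2, -0.3]
grip_width: 0.51
grip_force: 0.0
t: 1.45
position: [0.2634, 0.5389, 0.2263]
ee_rot: [0.0, 0.617, 0.787, -0.0]
ft_force: [0.2, -0.1, -0.6]
grip_width: 0.009
grip_force: 0.0
t: 2.08
position: [0.307, 0.4326, 0.2263]
ee_rot: [0.0, 0.682, 0.731, -0.0]
ft_force: [1.0, 0.2, -0.7]
grip_width: 0.003
grip_force: 0.0
t: 2.7
position: [0.3794, 0.2571, 0.2265]
ee_rot: [0.0, 0.682, 0.731, 0.0]
ft_force: [0.2, 0.8, 0.8]
grip_width: 0.007
grip_force: 0.0
t 2.7 tcp in station mm [-177.7  209.5  226.5] tooly yaw-station deg -0.06 tilt [ 0. -0. -1.] F [0.2 0.8 0.8] w 0.007
```

```bash

python3 -m pendant '[{"dp":[-0.9,0.3,0],"turn":[0,0,0],"grip":-1},{"dp":[-0.9,0.3,0],"turn":[0,0,0],"grip":-1},{"dp":[-0.9,0.3,0],"turn":[0,0,0],"grip":-1},{"dp":[-0.9,0.3,0],"turn":[0,0,0],"grip":-1},{"dp":[-0.9,0.3,0],"turn":[0,0,0],"grip":-1}]' >/dev/null
python3 -m pendant '[{"dp":[-0.5,0,0.6],"turn":[0,0,0],"grip":-1},{"dp":[0,0,0.8],"turn":[0,0,0],"grip":-1},{"dp":[0,0,0.8],"turn":[0,0,0],"grip":-1},{"dp":[0,0,0.8],"turn":[0,0,0],"grip":-1},{"dp":[0,0,0],"turn":[0,0,0],"grip":-1}]' >/dev/null
python3 - <<'E'
from h import *
st();cv2.imwrite('pics/t2.png',cv2.resize(cap('top')['image'][150:330,200:440,::-1],None,fx=3,fy=3))
E
```

```text
t 3.95 tcp in station mm [-120.6   10.6  104. ] tooly yaw-station deg -0.07 tilt [-0.006 -0.    -1.   ] F [-0.4  0.1 -0. ] w 0.005
```

View pics/t2.png

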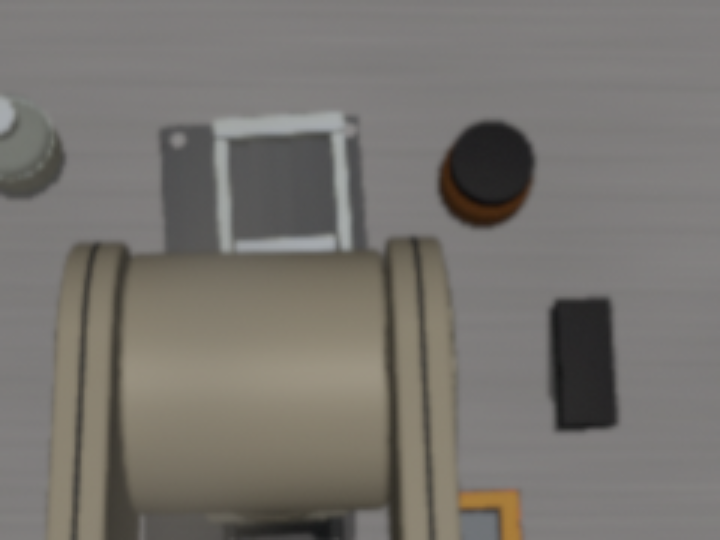

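The arm hides the station from above, and the bystanders haven't moved. Next I'll descend behind the cartridge and check from the side.

```bash

python3 -m pendant '[{"dp":[-0.27,0,0.6],"turn":[0,0,0],"grip":-1},{"dp":[0,0,0.6],"turn":[0,0,0],"grip":-1},{"dp":[0,0,0.6],"turn":[0,0,0],"grip":-1},{"dp":[0,0,0],"turn":[0,0,0],"grip":-1}]' >/dev/null
python3 - <<'E'
from h import *
st();cv2.imwrite('pics/s2.png',cv2.resize(cap('side')['image'][100:350,160:420,::-1],None,fx=2.3,fy=2.3))
E
```

```text
t 4.5 tcp in station mm [-118.5   -0.2   34.8] tooly yaw-station deg -0.06 tilt [-0.001 -0.    -1.   ] F [-0.5  0.6  1.4] w 0.001
```

View pics/s2.png

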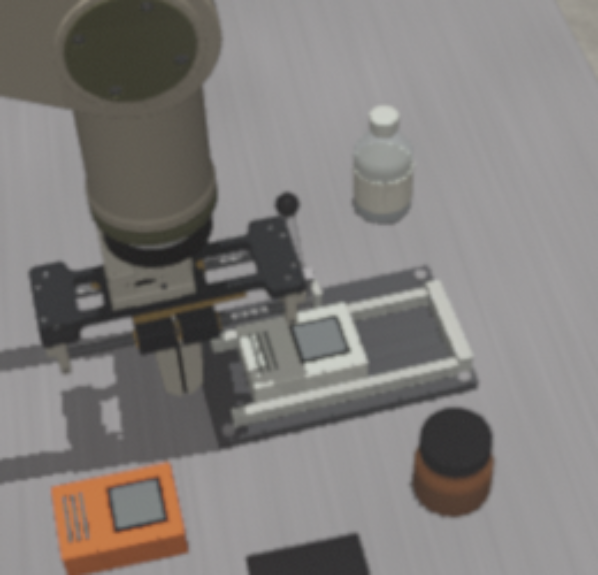

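Fingertips sit behind the cartridge with the gripper body clear of the lever. I'll lower a little and push.

```bash

python3 -m pendant '[{"dp":[0,0.3,0.12],"turn":[0,0,0],"grip":-1},{"dp":[0,0.3,0],"turn":[0,0,0],"grip":-1},{"dp":[0,0.15,0],"turn":[0,0,0],"grip":-1},{"dp":[0,0.2,0],"turn":[0,0,0],"grip":-1},{"dp":[0,0.2,0],"turn":[0,0,0],"grip":-1}]'
python3 -m pendant '[{"dp":[0,0.2,0],"turn":[0,0,0],"grip":-1},{"dp":[0,0.2,0],"turn":[0,0,0],"grip":-1},{"dp":[0,0.2,0],"turn":[0,0,0],"grip":-1},{"dp":[0,0.2,0],"turn":[0,0,0],"grip":-1}]'
python3 -c "from h import *;st()"
```

```text
t: 5.18
position: [0.4998, 0.0553, 0.03]
ee_rot: [-0.0, 0.682, 0.731, -0.0]
ft_force: [-1.5, -0.1, 1.1]
grip_width: 0.005
grip_force: 0.5
t: 5.68
position: [0.5318, 0.0575, 0.0298]
ee_rot: [-0.0, 0.682, 0.731, -0.0]
ft_force: [-0.7, -0.1, -0.1]
grip_width: 0.004
grip_force: 0.5
t 5.675 tcp in station mm [-39.6  -0.3  29.8] tooly yaw-station deg -0.07 tilt [-0.  0. -1.] F [-0.7 -0.1 -0.1] w 0.004
```

```bash

python3 -m pendant '[{"dp":[0,0.15,0],"turn":[0,0,0],"grip":-1},{"dp":[0,0.15,0],"turn":[0,0,0],"grip":-1},{"dp":[0,0.1,0],"turn":[0,0,0],"grip":-1},{"dp":[0,0.05,0],"turn":[0,0,0],"grip":-1}]'
python3 - <<'E'
from h import *
st();cv2.imwrite('pics/s3.png',cv2.resize(cap('side')['image'][150:320,200:420,::-1],None,fx=3.4,fy=3.4))
E
```

```text
t: 6.18
position: [0.5494, 0.0587, 0.0298]
ee_rot: [-0.0, 0.682, 0.731, -0.0]
ft_force: [0.4, 0.7, 1.0]
grip_width: 0.006
grip_force: 0.6
t 6.175 tcp in station mm [-22.   -0.3  29.8] tooly yaw-station deg -0.07 tilt [-0. -0. -1.] F [0.4 0.7 1. ] w 0.006
```

View pics/s3.png

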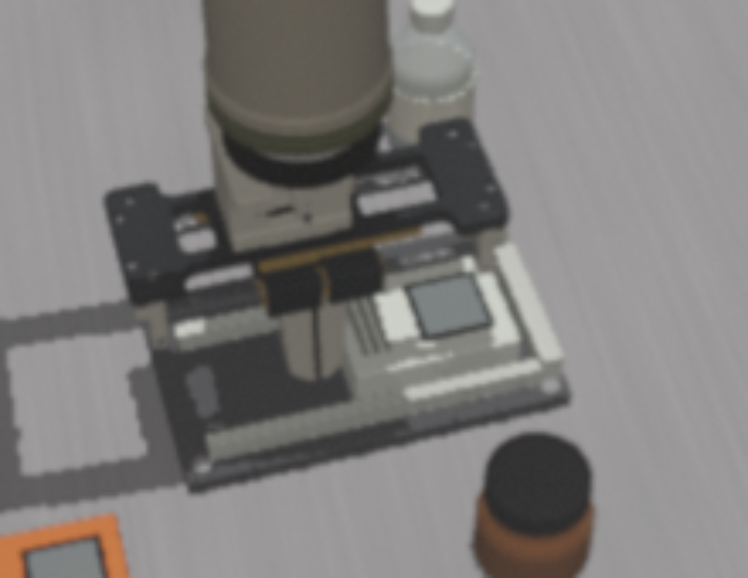

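The cartridge is a few mm short of the end stop. I'll push in small steps until the force rises.

```bash

python3 -m pendant '[{"dp":[0,0.06,0],"turn":[0,0,0],"grip":-1},{"dp":[0,0.06,0],"turn":[0,0,0],"grip":-1}]'|grep -E 'pos|ft'
python3 -m pendant '[{"dp":[0,0.05,0],"turn":[0,0,0],"grip":-1}]'|grep -E 'pos|ft'
python3 -m pendant '[{"dp":[0,0.05,0],"turn":[0,0,0],"grip":-1}]'|grep -E 'pos|ft'
```

```text
position: [0.5541, 0.0591, 0.0298]
ft_force: [0.1, 0.3, -0.6]
position: [0.5561, 0.0592, 0.0298]
ft_force: [0.7, 0.3, -0.1]
position: [0.5581, 0.0593, 0.0298]
ft_force: [-0.7, 0.4, 0.3]
```

```bash

python3 -m pendant '[{"dp":[0,0.05,0],"turn":[0,0,0],"grip":-1}]'|grep -E 'pos|ft'
python3 -m pendant '[{"dp":[0,0.05,0],"turn":[0,0,0],"grip":-1}]'|grep -E 'pos|ft'
python3 - <<'E'
from h import *
st();cv2.imwrite('pics/s4.png',cv2.resize(cap('side')['image'][200:310,230:390,::-1],None,fx=4.8,fy=4.8,interpolation=cv2.INTER_CUBIC))
E
```

```text
position: [0.5583, 0.0594, 0.0297]
ft_force: [-16.1, -1.4, 13.6]
position: [0.5584, 0.0593, 0.0297]
ft_force: [-28.1, -2.4, 24.3]
t 6.975 tcp in station mm [-13.   -0.4  29.7] tooly yaw-station deg -0.05 tilt [-0.008 -0.001 -1.   ] F [-28.1  -2.4  24.3] w 0.008
```

View pics/s4.png

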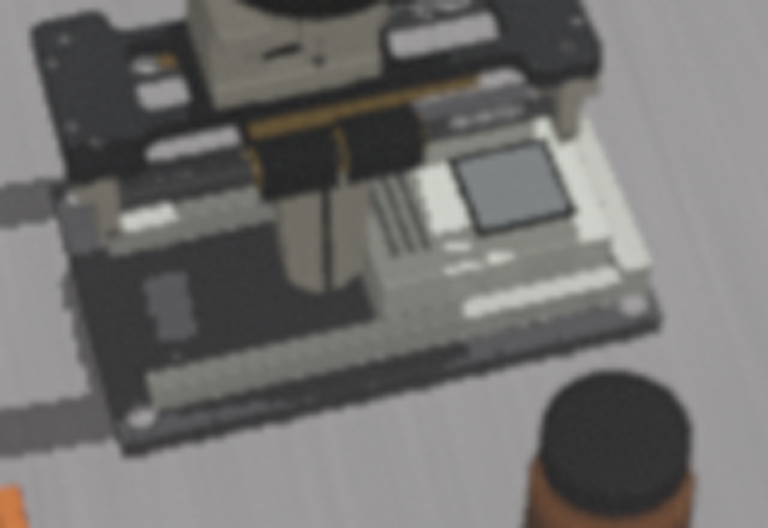

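Force jumped to 28 N with the cartridge flush against the crossbar, so it's home. I'll back off, rise, and go to the outside of the knob.

```bash

python3 -m pendant '[{"dp":[0,-0.2,0],"turn":[0,0,0],"grip":-1},{"dp":[0,-0.4,0],"turn":[0,0,0],"grip":-1},{"dp":[0,0,-0.8],"turn":[0,0,0],"grip":-1},{"dp":[0,0,-0.8],"turn":[0,0,0],"grip":-1},{"dp":[0,0,-0.8],"turn":[0,0,0],"grip":-1}]'|grep ft
python3 -m pendant '[{"dp":[0,0,-0.8],"turn":[0,0,0],"grip":-1},{"dp":[0.9,0,0],"turn":[0,0,0],"grip":-1},{"dp":[0.9,0,0],"turn":[0,0,0],"grip":-1},{"dp":[0.9,0.3,0],"turn":[0,0,0],"grip":-1},{"dp":[0.9,0.3,0],"turn":[0,0,0],"grip":-1}]'|grep ft
python3 -m pendant '[{"dp":[0,0,0],"turn":[0,0,0],"grip":-1}]'|grep ft
python3 - <<'E'
from h import *
st();cv2.imwrite('pics/t5.png',cv2.resize(cap('top')['image'][160:330,180:400,::-1],None,fx=3.4,fy=3.4,interpolation=cv2.INTER_CUBIC))
E
```

```text
ft_force: [0.3, -0.4, -0.1]
ft_force: [0.4, 0.6, -0.4]
ft_force: [0.8, -1.1, 0.5]
t 8.4 tcp in station mm [ -8.8 145.9 157.8] tooly yaw-station deg 0.1 tilt [ 0.001  0.001 -1.   ] F [ 0.8 -1.1  0.5] w 0.006
```

View pics/t5.png

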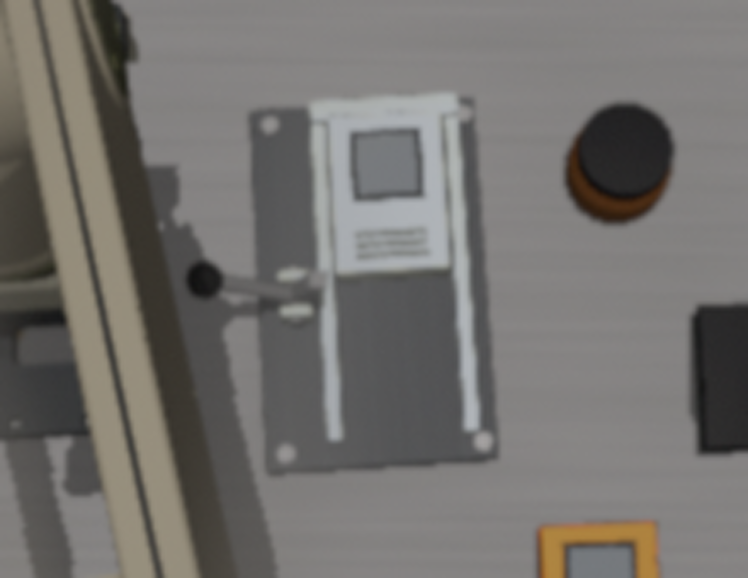

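The cartridge is flush against the crossbar (far edge about row 115) and the lever is still open with its knob at (204,279). I'll descend outside the knob and push it across.

```bash

python3 -m pendant '[{"dp":[0,0,0.6],"turn":[0,0,0],"grip":-1},{"dp":[0,0,0.6],"turn":[0,0,0],"grip":-1},{"dp":[0,0,0.5],"turn":[0,0,0],"grip":-1},{"dp":[-0.4,0,0],"turn":[0,0,0],"grip":-1},{"dp":[-0.3,0,0],"turn":[0,0,0],"grip":-1}]'|grep -E 'pos|ft'
python3 -m pendant '[{"dp":[-0.2,0,0],"turn":[0,0,0],"grip":-1},{"dp":[-0.2,0,0],"turn":[0,0,0],"grip":-1}]'|grep -E 'pos|ft'
python3 -c "from h import *;st()"
```

```text
position: [0.5548, 0.1749, 0.0911]
ft_force: [-0.8, 9.4, 8.8]
position: [0.5571, 0.1592, 0.0925]
ft_force: [0.0, 2.8, 2.5]
t 9.325 tcp in station mm [-7.3 99.4 92.5] tooly yaw-station deg -0.09 tilt [ 0.004  0.002 -1.   ] F [0.  2.8 2.5] w 0.0
```

```bash

python3 -m pendant '[{"dp":[-0.2,0,0],"turn":[0,0,0],"grip":-1},{"dp":[-0.2,0,0],"turn":[0,0,0],"grip":-1},{"dp":[-0.2,0,0],"turn":[0,0,0],"grip":-1}]'|grep -E 'pos|ft'
python3 -m pendant '[{"dp":[-0.2,0,0],"turn":[0,0,0],"grip":-1},{"dp":[-0.2,0,0],"turn":[0,0,0],"grip":-1}]'|grep -E 'pos|ft'
python3 -m pendant '[{"dp":[0,0,0],"turn":[0,0,0],"grip":-1}]'|grep -E 'pos|ft'
python3 - <<'E'
from h import *
st();cv2.imwrite('pics/s6.png',cv2.resize(cap('side')['image'][140:310,210:410,::-1],None,fx=3.4,fy=3.4,interpolation=cv2.INTER_CUBIC))
E
```

```text
position: [0.5566, 0.1344, 0.0896]
ft_force: [-1.0, 0.1, -0.1]
position: [0.5577, 0.1187, 0.0895]
ft_force: [-0.1, -0.6, -0.5]
position: [0.5578, 0.1187, 0.0897]
ft_force: [-0.0, -0.3, -0.0]
t 10.075 tcp in station mm [-9.3 58.9 89.7] tooly yaw-station deg -0.11 tilt [-0. -0. -1.] F [-0.  -0.3 -0. ] w 0.004
```

View pics/s6.png

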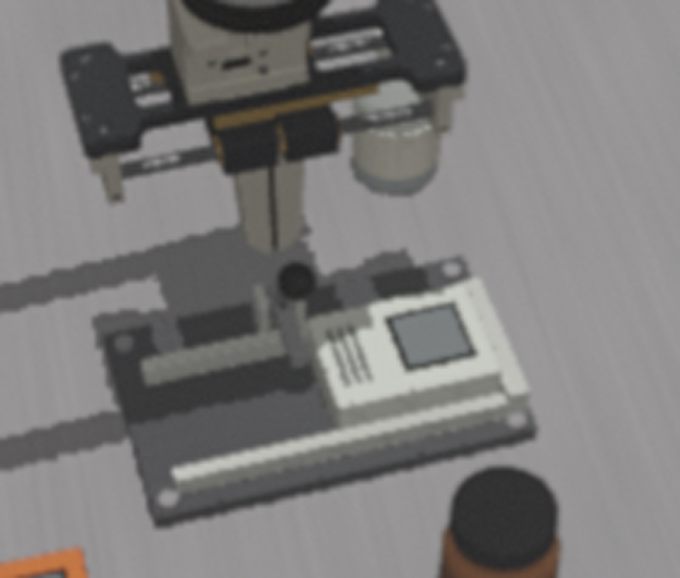

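The lever has swung over: the knob is at crop (297,279), over the lane behind the cartridge. I'll rise clear and verify the latch by projection.

```bash

python3 -m pendant '[{"dp":[0.5,0,0],"turn":[0,0,0],"grip":-1},{"dp":[0.5,0,-0.8],"turn":[0,0,0],"grip":-1},{"dp":[0.5,0,-0.8],"turn":[0,0,0],"grip":-1},{"dp":[0.6,0,-0.8],"turn":[0,0,0],"grip":-1},{"dp":[0,0,0],"turn":[0,0,0],"grip":-1}]'|grep -E 'pos|ft'
python3 - <<'E'
from h import *
S,s=st();d=cap('side');c=cap('top')
k=W(S,[[-.009,.012,.095],[-.009,.055,.109],[-.009,-.0,.034]])
print('side latched/upright/armtip',proj(d,k).round(1).tolist(),'top',proj(c,k).round(1).tolist())
cv2.imwrite('pics/t7.png',cv2.resize(c['image'][170:310,200:390,::-1],None,fx=4,fy=4,interpolation=cv2.INTER_CUBIC))
E
```

```text
position: [0.5534, 0.2069, 0.1895]
ft_force: [0.9, 0.1, -0.4]
t 10.75 tcp in station mm [ -7.6 147.2 189.5] tooly yaw-station deg 0.11 tilt [ 0.006  0.002 -1.   ] F [ 0.9  0.1 -0.4] w 0.005
side latched/upright/armtip [[295.7, 223.8], [289.2, 200.9], [298.3, 251.2]] top [[288.5, 239.1], [263.7, 239.2], [295.9, 244.6]]
```

View pics/t7.png

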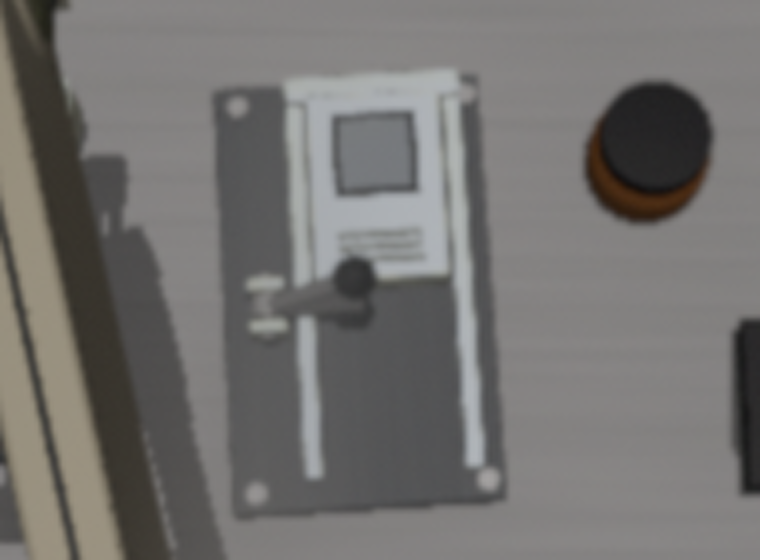

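The knob is at (288.5, 239.5), against a predicted latched position of (288.5, 239.1). The cartridge is home and the robot is clear, so I'll hand in.

```bash
python3 -m pendant '[{"dp":[0,0,0],"turn":[0,0,0],"grip":-1},{"dp":[0,0,0],"turn":[0,0,0],"grip":-1}]'|grep ft; python3 -c "from h import *;print(job.close_job())"
```

```text
ft_force: [-1.3, -0.3, -0.4]
the job is handed in; nothing more can be done
None
```

The job is handed in: the images show the cartridge home against the end stop, the lever snapped into its latched position, and no sign that the bottle, jar or slide box moved; the judge's verdict was not shown.

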